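# Lock a funnel bracket onto the slotted filtration stand

### The job

Hang the wide funnel bracket on the slotted stand: hook its two claws into the slots of the two uprights, then press it down firmly but without forcing it until the spring catch snaps out through its back plate and keeps it locked down, and let go. Leave the narrow bracket, the amber funnel and the bottle where they stand.

Things in the scene. Friction and masses are not known exactly. Their poses are not given: they have to be found in the camera images.
- bracket: WIDE steel funnel bracket, loose, 0.2-0.45 kg, level on the bench. Origin: bottom edge, middle, of its back plate's REAR face; x points backward out of that face, z up. Back plate 124 wide (y), 5 thick, 70 high, with a window 28 wide from z 8 to 36 mm over an 8 mm high bottom bar. Shelf 5 mm thick, x -70 to 0; two fork prongs on to x -120.
- bracket_post (a point): Where to grip the wide bracket: black plastic upright post, 20 mm along the bracket's x by 16 mm along its y, free from 5 mm above the shelf's underside to its top. This point is on the post's axis, 70 mm above the bracket's origin and 45 mm ahead of it (x -45, y 0); the post's top is 16 mm higher.
- bracket_claws (a point): Point midway between the wide bracket's two claws, on the back plate's rear face, at the underside of their necks (x 0, y 0, z 50 mm). Claws at y +50 and -50, each 8 mm wide: a neck from x 0 to 12 mm, z 50 to 60, and at its end a tooth, x 6.5 to 12, that hangs down to z 38 mm.
- narrow: NARROW bracket of the same make, 84 mm wide with claws 60 mm apart; it does not fit the stand. Leave it. Same origin and axes as the wide one.
- stand: Stand: base plate x -30 to 100, y +-115, 12 high; two posts 257 mm high; clamped to them a slotted rail whose HEIGHT WAS SET BY HAND, up to 14 mm above or below all heights given here; this is NOT in the measured poses: feel or see it. Origin: bench level, midway between the uprights, in their front plane; x points backward, away from the robot. Over 42 N on it (some 28 N of push) is forcing.
- stand_slots (a point): Fixed point of the stand, 148 mm above its origin: midway between the slots at their lower edges IF the rail is at its middle height. Uprights at y +50 and -50, each 30 wide, 4 thick (x 0 to 4), z 75 to 225, open behind; each has a slot 13 mm wide, z 148 to 214. Bracket enters along +x, best with its origin at z 136, till its plate meets the uprights, then goes straight down.
- catch (a joint): Spring catch between the uprights: steel tongue 20 mm wide, ramp on top, flat underside at z 108, standing 6 mm out of the front plane. Value in m: 0 = out, 0.010 = fully back. The bracket's bottom bar meets the ramp at bracket z 121, pushes it back 4 to 6 mm; when the bar is below, it springs out to 0 through the window and keeps the bracket down.
- seat (a joint): Spring seat under the catch: black pad 30 by 15 mm, top at z 105 when free. Value in m: 0 = free, about 0.005 with the bracket locked (bracket z 100), 0.007 at the hard stop (z 98, necks on the slots' lower edges), which must nearly be reached for the catch to snap. It lifts an unlocked bracket: 3 N free, 0.8 N per mm. Pressing takes 5 to 12 N.
- funnel: Amber filter funnel, 64 mm across, 95 mm high, upright; origin centre of its underside. Leave it standing.
- bottle: Clear plastic bottle with blue cap, 60 mm across, 130 mm high; origin centre of its underside. Leave it standing.
There are look-alikes about, which are no part of the job. What is shaped like the bracket but purple is not meant.

How it is judged:
By the outcome, as a careful person would: the job done as asked, in the order asked, and still so for the second after the job is handed in, with the robot touching nothing.
It also fails if it takes over 58 s, if anything falls off the work surface, if the arm or the gripper's body presses on something with over 40 N, if the wrist force passes 120 N, or if a joint passes its speed limit or range.

### The arm

A 6-joint arm with a two-finger parallel gripper is mounted at the origin on the work surface. World frame = base frame: x ahead of the robot, y to its left, z up, the work surface at z = 0. Lengths are in m, angles in rad, forces in N, time in s.
With the tool pointing down it reaches from about 0.35 to 0.775 m from the base axis. Payload 7.3 kg.
Tool frame: the origin (TCP) lies on the centre line of the jaws, within the pads' length; the fingertips stand 17 mm ahead of it and the grasp point (between the pads) lies 2 mm behind it (robot.tip_extent is the distance from the TCP to the fingertips, in m); z points along the fingers, y is the line along which they close (so a half turn about z gives the same grasp; the last joint's range is limited). The gripper opens to 92 mm and grips with 3 to 60 N. Pads are 19 mm wide; open, the fingers measure 130 mm over their backs; the gripper's body (75 mm by 190 mm) begins 47 mm behind the grasp point.
Start: joints at [1.099, 0.342, 1.524, -0, 1.275, -0.146], TCP at [0.168, 0.497, 0.244] pointing down, gripper open.
Joint ranges: [-2.53, 2.53], [-0.77, 2.02], [0.04, 2.7], [-1, 4.14], [0.28, 2.66], [-3.11, 3.11]. Speed limits (rad/s): [2.57, 2.57, 3.14, 3.14, 3.14, 3.14].

### API

Orientations are given as [roll, pitch, yaw] about the fixed x, y, z axes, in that order (R = Rz(yaw) Ry(pitch) Rx(roll)).
In Python, from cell import robot gives the robot as it stands.
- The arm moves only by the tool step_arm, never from a script. Its argument "motion" is a list of rows, each a list of 2 entries, a list of its own where there are three numbers: the shift along the tool's x, y, z in units of 60 mm (1.0 is 60 mm), then the turn about the tool's z in rad. In form: [[[x, y, z], spin], ...]. A call has 1 to 10 rows; each row is the pose to reach, as a shift and turn from the pose commanded when the call began, along the tool's axes at that moment; what a row does not reach only later rows make up. A row lasts 1/8 s, in which the tool goes at most 62.5 mm and 10.7 degrees, less where a joint would pass 70% of its speed; a pose out of reach is approached as far as the arm can. A call with a gripper value outside its range is refused whole. "hand" is the closure in counts, from 0 (fully open) to 255 (shut), set as the call begins (left out, the last holds). The fingers move at their own pace and stop on an object; "squeeze" is the grip in N (left out, the last holds). Time passes only in rows, so rows that repeat a pose let the fingers close. It gives the time, the measured TCP pose, the force, the opening and the grip force at its end, in the units of the state.
- robot.observe(): the state, without advancing time (a new reading comes with each control period).
- robot.read_camera(name): name is "scene" or "side" or "wrist"; returns a dict with "pixels" (420x560x3 uint8, red, green, blue), "intrinsics" (3x3 intrinsics, pixels), "xyz" and "rotation" of the camera in the world; the wrist camera has in their place "T_tool_cam" (4x4, takes a point from camera to tool coordinates, whose origin is the TCP and whose axes are the flange's). Camera axes: x right, y up, looking along -z (the intrinsics and any distortion apply to the point x, -y, -z); pixel columns grow to the right and rows downward; lengths in m; the calibration is good to about 2 mm. A picture is of the moment at which its call begins: read the wrist's pose just before it. There is no depth.
- robot.hand_in(): hands the job in; it is judged then, once.
The state is a dict: "time": time; "qpos": joint angles; "qvel": joint speeds; "joint_efforts": joint torques, N m; "tool_pos": TCP position; "tool_rot": TCP orientation; "contact_force": force on the tool from outside, world axes, zero at the start; "torque": the same for the moment, N m; "opening": finger opening in m; "grip_force": force on a finger pad.
Only numpy, scipy, OpenCV 4.12 (cv2) and the standard library are available. Lean on these libraries where they do the work, as an engineer would, in place of code of your own. Each camera call takes 0.05 s, during which the arm holds its last target. There are 200 camera calls.

## Working session

There is one attempt and no reset: what is moved stays moved. The work goes in short steps, Python scripts to look and compute and a tool call to move; the robot and the scene stay as the last step left them, time stands still between calls to the robot, and variables do not carry over. Pictures are saved under pics/ and viewed, at most 10 in all, crops included, and the job is handed in when it is done.

Besides the shell and the picture viewer there is one more tool, called after "Request:" by a JSON object that holds its "name" and its "arguments". step_arm: Moves the arm, as the interface text tells. Its arguments: {"type":"object","properties":{"motion":{"type":"array"},"hand":{"type":"number"},"squeeze":{"type":"number"}},"required":["motion"]}

```bash
mkdir -p pics; ls; cat > h.py <<'E'
import numpy as np, cv2
from cell import robot
from scipy.spatial.transform import Rotation as R
def shot(n,save=None):
    s=robot.observe(); c=robot.read_camera(n)
    if n=='wrist':
        T=np.array(c['T_tool_cam']); Rt=R.from_euler('xyz',s['tool_rot']).as_matrix()
        c['rotation']=Rt@T[:3,:3]; c['xyz']=np.array(s['tool_pos'])+Rt@T[:3,3]
    c['rotation']=np.array(c['rotation']); c['xyz']=np.array(c['xyz']); c['intrinsics']=np.array(c['intrinsics'])
    if save: cv2.imwrite('pics/'+save,c['pixels'][:,:,::-1])
    np.save(f'/tmp/{n}.npy',{k:c.get(k) for k in c},allow_pickle=True)
    return c
def load(n): return np.load(f'/tmp/{n}.npy',allow_pickle=True).item()
def ray(c,u,v):
    K=c['intrinsics']; d=np.array([(u-K[0,2])/K[0,0],-(v-K[1,2])/K[1,1],-1.])
    if c.get('distortion') is not None:
        p=cv2.undistortPoints(np.array([[[u,v]]],float),K,np.array(c['distortion']))[0,0]; d=np.array([p[0],-p[1],-1.])
    d=c['rotation']@d; return c['xyz'],d/np.linalg.norm(d)
def plane(c,u,v,z):
    o,d=ray(c,u,v); return o+d*(z-o[2])/d[2]
def tri(c1,p1,c2,p2):
    o1,d1=ray(c1,*p1);o2,d2=ray(c2,*p2)
    t=np.linalg.lstsq(np.c_[d1,-d2],o2-o1,rcond=None)[0]
    a=o1+d1*t[0];b=o2+d2*t[1]; return (a+b)/2,np.linalg.norm(a-b)
def proj(c,P):
    q=c['rotation'].T@(np.array(P)-c['xyz']);K=c['intrinsics']
    return K[0,0]*q[0]/-q[2]+K[0,2],K[1,1]*q[1]/q[2]+K[1,2]
E
python3 - <<'E'
from h import *
a=[]
for n in('scene','side','wrist'):
    c=shot(n); print(n,[k for k in c],c['xyz'].round(3),c['intrinsics'].round(1).tolist(), c.get('distortion')); a.append(c['pixels'])
    cv2.imwrite(f'pics/{n}0.png',c['pixels'][:,:,::-1])
E
```

```text
pics
scene ['pixels', 'intrinsics', 'xyz', 'rotation'] [ 0.97  -0.581  1.445] [[500.2, 0.0, 280.9], [0.0, 500.2, 213.9], [0.0, 0.0, 1.0]] None
side ['pixels', 'intrinsics', 'xyz', 'rotation'] [ 0.17  -1.151  0.913] [[490.3, 0.0, 275.2], [0.0, 490.3, 214.8], [0.0, 0.0, 1.0]] None
wrist ['pixels', 'intrinsics', 'T_tool_cam', 'rotation', 'xyz'] [0.092 0.522 0.383] [[297.7, 0.0, 279.4], [0.0, 297.7, 204.8], [0.0, 0.0, 1.0]] None
```

View pics/scene0.png

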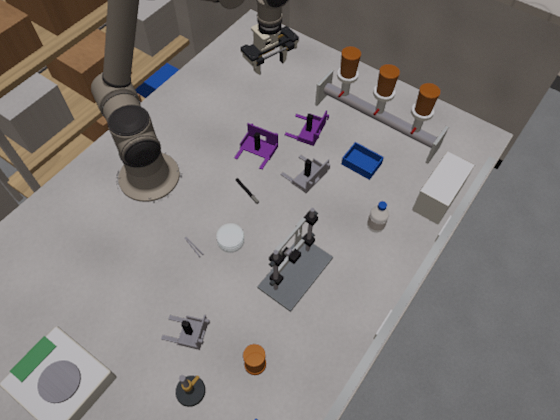

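View pics/side0.png

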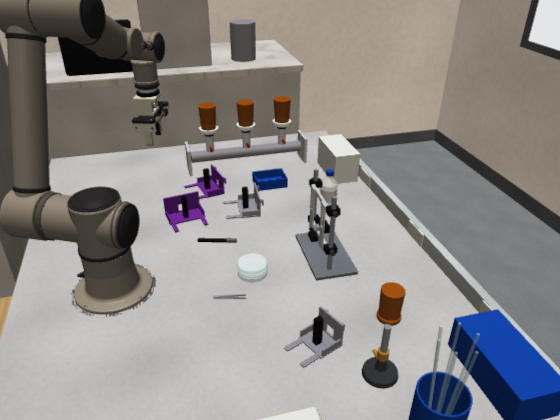

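Scene view: gray brackets at (308,172) and (187,330). The purple look-alikes at (258,145) and (312,127) are excluded. The stand is at (295,255), the funnel at (255,360) and the bottle at (380,215). One montage crop will help decide which gray one is wide.

```bash
python3 - <<'E'
from h import *
s=load('scene');d=load('side')
def cr(c,u,v,w=64,h=48): return cv2.resize(c['pixels'][v-h//2:v+h//2,u-w//2:u+w//2,::-1],(400,300),interpolation=cv2.INTER_CUBIC)
cv2.imwrite('pics/m1.png',np.vstack([np.hstack([cr(s,308,172),cr(s,187,330)]),np.hstack([cr(d,247,202),cr(d,318,335,80,60)])]))
E
```

```text
(no output)
```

View pics/m1.png

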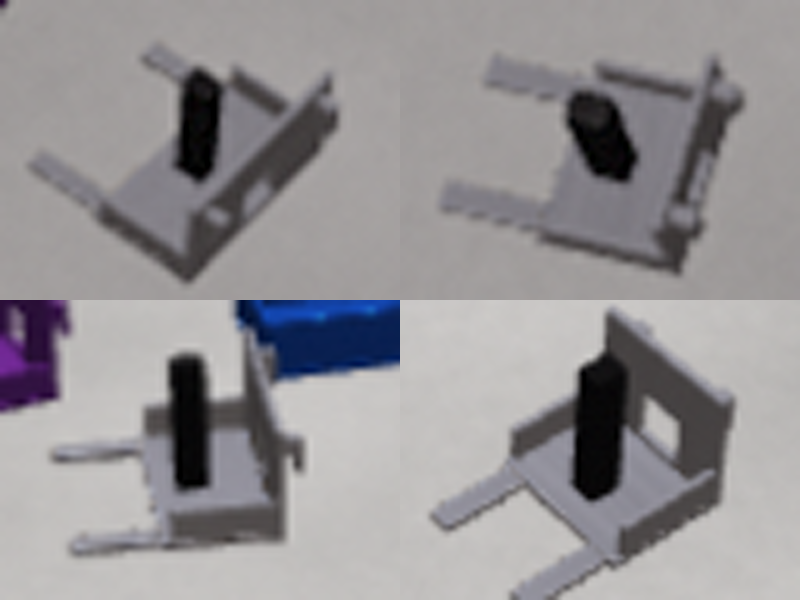

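```bash
python3 - <<'E'
from h import *
s=load('scene');d=load('side')
f=lambda c,ox,oy,k,x,y,z: plane(c,ox+x/k,oy+y/k,z)
def pr(n,a,b): print(n,a.round(4),b.round(4),np.linalg.norm(a-b).round(4),np.degrees(np.arctan2(*(b-a)[[1,0]])).round(1))
pr('A scene top',f(s,276,148,6.25,330,72,.07),f(s,276,148,6.25,190,212,.07))
pr('A side top',f(d,215,178,6.25,246,32,.07),f(d,215,178,6.25,285,162,.07))
pr('B scene top',f(s,155,306,6.25,313,60,.07),f(s,155,306,6.25,267,230,.07))
pr('B side top',f(d,278,305,5,210,12,.07),f(d,278,305,5,335,100,.07))
# post tops z=.086
for n,p,q in (('A',(276+203/6.25,148+75/6.25),(215+187/6.25,178+57/6.25)),('B',(155+190/6.25,306+103/6.25),(278+203/5,305+62/5))):
    print(n,plane(s,*p,.086).round(4),plane(d,*q,.086).round(4),tri(s,p,d,q))
E
```

```text
Traceback (most recent call last):
  File "h.py", line 20, in plane
    o,d=ray(c,u,v); return o+d*(z-o[2])/d[2]
                                        ~^^^
IndexError: invalid index to scalar variable.
```

Name clash (d inside `ray` is fine; `plane`'s tuple return is indexed wrongly by operator precedence).

```bash
sed -i 's/d=c\[.rotation.\]@d; return c\[.xyz.\],d\/np.linalg.norm(d)/d=c["rotation"]@d; return c["xyz"],d\/np.linalg.norm(d)/' h.py; python3 - <<'E'
from h import *
s=load('scene');d=load('side')
print(s['rotation'].shape,d['rotation'].shape,s['rotation'],d['xyz'])
E
```

```text
(3,) (3,) [ 0.54846657 -0.0116624   0.62111906] [ 0.17001804 -1.15093821  0.91314723]
```

Camera rotation is roll/pitch/yaw; convert it.

```bash
sed -i "s/^    c\['rotation'\]=np.array(c\['rotation'\]);/    c['rotation']=np.array(c['rotation'])\n    if c['rotation'].ndim==1: c['rotation']=R.from_euler('xyz',c['rotation']).as_matrix()\n   /" h.py; sed -i "s/^def load.*/def load(n):\n    c=np.load(f'\/tmp\/{n}.npy',allow_pickle=True).item()\n    if c['rotation'].ndim==1: c['rotation']=R.from_euler('xyz',c['rotation']).as_matrix()\n    return c/" h.py; python3 - <<'E'
from h import *
s=load('scene');d=load('side')
f=lambda c,ox,oy,k,x,y,z: plane(c,ox+x/k,oy+y/k,z)
def pr(n,a,b): print(n,a.round(4),b.round(4),np.linalg.norm(a-b).round(4),np.degrees(np.arctan2(*(b-a)[[1,0]])).round(1))
pr('A scene top',f(s,276,148,6.25,330,72,.07),f(s,276,148,6.25,190,212,.07))
pr('A side top',f(d,215,178,6.25,246,32,.07),f(d,215,178,6.25,285,162,.07))
pr('B scene top',f(s,155,306,6.25,313,60,.07),f(s,155,306,6.25,267,230,.07))
pr('B side top',f(d,278,305,5,210,12,.07),f(d,278,305,5,335,100,.07))
for n,p,q in (('A',(276+203/6.25,148+75/6.25),(215+187/6.25,178+57/6.25)),('B',(155+190/6.25,306+103/6.25),(278+203/5,305+62/5))):
    print(n,plane(s,*p,.086).round(4),plane(d,*q,.086).round(4),tri(s,p,d,q))
E
```

```text
A scene top [0.5    0.3882 0.07  ] [0.4903 0.2644 0.07  ] 0.1242 -94.5
A side top [0.4973 0.3799 0.07  ] [0.4852 0.2311 0.07  ] 0.1493 -94.7
B scene top [ 0.5171 -0.2929  0.07  ] [ 0.5514 -0.3652  0.07  ] 0.0801 -64.6
B side top [ 0.5119 -0.2968  0.07  ] [ 0.5496 -0.3696  0.07  ] 0.0819 -62.7
A [0.4505 0.3343 0.086 ] [0.4527 0.3305 0.086 ] (array([0.45188954, 0.33302182, 0.08591519]), np.float64(0.0031959294250842435))
B [ 0.4907 -0.3439  0.086 ] [ 0.4908 -0.3449  0.086 ] (array([ 0.49080544, -0.34408246,  0.08551761]), np.float64(0.0007290126049088081))
```

Scene A at (308,172) has a 124 mm plate, so it is the wide bracket, with its post near (0.4515, 0.3325) and its x axis at about -4.6°. B's plate is 80 mm, so it is the narrow one. Next I locate the stand.

```bash
python3 - <<'E'
from h import *
s=load('scene');d=load('side')
def cr(c,u,v,w=100,h=120): return cv2.resize(c['pixels'][v-h//2:v+h//2,u-w//2:u+w//2,::-1],(400,480),interpolation=cv2.INTER_CUBIC)
cv2.imwrite('pics/m2.png',np.hstack([cr(s,295,260),cr(d,325,230)]))
print(plane(s,295,275,.012)); o=robot.observe(); print(o['tool_pos'],o['tool_rot']); c=load('wrist'); print(c['rotation'].round(3),np.array(c['T_tool_cam']).round(3))
E
```

```text
[ 0.64001063 -0.01505447  0.012     ]
[0.16787325 0.49713741 0.24319139] [-3.14039843e+00 -1.79653729e-04  2.81582614e+00]
[[ 0.321 -0.907 -0.273]
 [ 0.947  0.306  0.096]
 [-0.003 -0.289  0.957]] [[-0.001  0.957  0.289  0.079]
 [ 1.     0.     0.002 -0.001]
 [ 0.002  0.289 -0.957 -0.14 ]
 [ 0.     0.     0.     1.   ]]
```

View pics/m2.png

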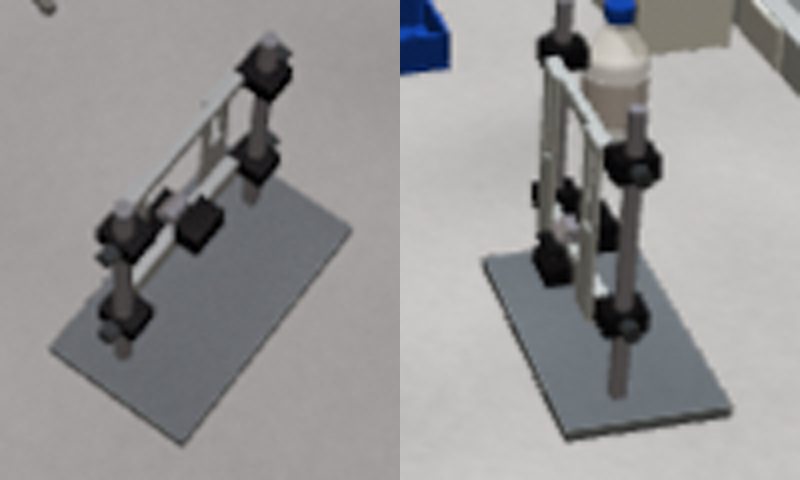

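```bash
python3 - <<'E'
from h import *
s=load('scene');d=load('side')
fs=lambda x,y,z=.012: plane(s,245+x/4,200+y/4,z)[:2]
fd=lambda x,y,z=.012: plane(d,275+(x-400)/4,170+y/4,z)[:2]
bp=fs(352,230);bm=fs(182,441);fm=fs(51,347)
print('scene',bp,bm,fm,np.linalg.norm(bp-bm),np.linalg.norm(bm-fm),np.degrees(np.arctan2(*(bp-bm)[::-1])),np.degrees(np.arctan2(*(bm-fm)[::-1])))
fm2=fd(567,434);bm2=fd(731,407);fp2=fd(484,261)
print('side',fm2,bm2,fp2,np.linalg.norm(bm2-fm2),np.linalg.norm(fp2-fm2),np.degrees(np.arctan2(*(fp2-fm2)[::-1])),np.degrees(np.arctan2(*(bm2-fm2)[::-1])))
E
```

```text
scene [0.70359914 0.10615178] [ 0.69488739 -0.11790654] [ 0.56948717 -0.11482301] 0.22422761309883923 0.12543812727471196 87.77336832226345 -1.408588409951634
side [ 0.56610655 -0.1219384 ] [ 0.69207981 -0.12315904] [0.57214929 0.10332969] 0.12597917138748585 0.22534913011700006 88.4634289985524 -0.5551589808888369
```

The stand is near (0.599, -0.006) with yaw about -1.6°. The choice stands: A, the gray wide bracket. Moving to hover over it.

Request:
{"name": "step_arm", "arguments": {"motion": [[[-0.9,-0.18,0.1],-0.1],[[-1.8,-0.36,0.2],-0.2],[[-2.7,-0.55,0.35],-0.246],[[-3.6,-0.73,0.5],-0.246],[[-4.5,-0.91,0.6],-0.246],[[-5.35,-1.09,0.72],-0.246],[[-5.35,-1.09,0.72],-0.246],[[-5.35,-1.09,0.72],-0.246]], "hand": 0}}

```text
time: 1.15
tool_pos: [0.4507, 0.3327, 0.2002]
tool_rot: [-3.141, -0.001, 3.061]
contact_force: [0.3, 0.3, 0.0]
opening: 0.0916
grip_force: 0.0
```

```bash
python3 - <<'E'
from h import *
c=shot('wrist','w1.png'); o=robot.observe(); print(o['time'],o['tool_pos'],o['tool_rot'],o['contact_force'])
for P in [(.4515,.3325,.086),(.5,.388,.07),(.4903,.2644,.07)]: print(proj(c,P))
E
```

```text
1.2 [0.4503273  0.33316307 0.20046519] [ 3.14156591e+00 -7.22369161e-04  3.06240242e+00] [ 0.4139737  -0.39954466  0.46132253]
(np.float64(280.81758932612286), np.float64(208.8862510084331))
(np.float64(340.57221454056923), np.float64(246.28413931445266))
(np.float64(215.384751047542), np.float64(246.5282477359377))
```

View pics/w1.png

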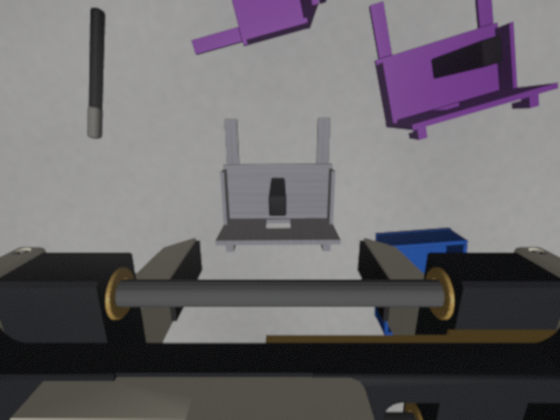

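Wrist view: gray bracket centered, post top near (278,205), back-plate top edge from (217,243) to (339,243), square to the jaws. Nothing stands under the fingers. Refining the numbers.

```bash
python3 - <<'E'
from h import *
c=load('wrist'); g=cv2.cvtColor(c['pixels'],cv2.COLOR_RGB2GRAY).astype(int)
for v in (185,190,195,199,203,207,211,214,217): print(v,g[v,262:296].tolist())
print('col278',g[170:246,278].tolist())
for v in (238,240,241,242,243): print(v,g[v,212:222].tolist(),g[v,333:345].tolist())
print('c225',g[225:250,222].tolist(),'c334',g[225:250,334].tolist())
E
```

```text
185 [128, 129, 128, 128, 129, 128, 127, 114, 81, 49, 36, 37, 38, 38, 36, 38, 38, 37, 37, 36, 37, 39, 59, 95, 120, 128, 127, 128, 127, 127, 127, 127, 127, 127]
190 [128, 128, 128, 128, 129, 127, 117, 91, 59, 39, 37, 37, 36, 38, 37, 38, 39, 38, 36, 35, 38, 37, 49, 83, 115, 128, 128, 127, 127, 127, 128, 127, 127, 127]
195 [125, 125, 125, 124, 124, 119, 101, 66, 43, 38, 39, 39, 39, 38, 40, 41, 40, 39, 39, 38, 41, 39, 42, 67, 98, 118, 123, 123, 123, 124, 123, 122, 124, 123]
199 [126, 127, 126, 126, 126, 116, 92, 60, 48, 50, 49, 49, 50, 49, 50, 51, 48, 52, 49, 51, 51, 48, 49, 63, 93, 117, 125, 125, 125, 123, 125, 124, 124, 124]
203 [125, 126, 126, 126, 125, 117, 95, 64, 46, 47, 47, 47, 48, 47, 48, 48, 48, 48, 49, 49, 48, 48, 48, 63, 92, 117, 125, 125, 125, 124, 125, 124, 125, 124]
207 [126, 126, 126, 126, 126, 120, 101, 67, 45, 43, 46, 46, 47, 48, 46, 45, 47, 47, 47, 47, 45, 45, 46, 61, 92, 116, 124, 125, 123, 124, 124, 123, 125, 123]
211 [124, 125, 125, 125, 125, 122, 103, 69, 44, 41, 44, 45, 43, 45, 43, 46, 42, 45, 43, 43, 46, 43, 44, 60, 92, 115, 123, 123, 123, 123, 124, 123, 123, 124]

[... 772 characters left out ...]
57]
240 [152, 151, 146, 131, 107, 94, 93, 96, 96, 96] [113, 113, 112, 113, 112, 112, 119, 135, 149, 155, 156, 156]
241 [152, 151, 146, 133, 119, 113, 114, 115, 116, 115] [124, 124, 124, 124, 123, 123, 128, 138, 150, 155, 156, 156]
242 [150, 151, 147, 137, 126, 121, 122, 122, 123, 122] [127, 127, 126, 127, 126, 126, 130, 139, 150, 155, 154, 156]
243 [151, 152, 147, 137, 127, 125, 123, 126, 125, 125] [131, 133, 131, 132, 130, 131, 133, 143, 151, 155, 156, 155]
c225 [138, 127, 112, 96, 83, 74, 69, 67, 69, 68, 69, 69, 69, 69, 76, 94, 115, 124, 125, 130, 140, 148, 152, 152, 152] c334 [143, 132, 117, 101, 86, 76, 70, 68, 67, 69, 66, 67, 67, 70, 91, 113, 124, 127, 133, 142, 152, 157, 158, 157, 156]
```

```bash
python3 - <<'E'
from h import *
c=load('wrist')
p=plane(c,277.2,205.8,.086); print('post',p)
a=plane(c,222,240.2,.07);b=plane(c,334,239.2,.07); l=plane(c,216,241.5,.07); r=plane(c,340.3,241.,.07)
print(a,b,np.degrees(np.arctan2(*(b-a)[[1,0]])), l,r,np.linalg.norm(l-r),(l+r)/2)
print(plane(c,268.7,206,.086),plane(c,285.8,206,.086))
E
```

```text
post [0.44835711 0.32950886 0.086     ]
[0.48408919 0.27186285 0.07      ] [0.49188411 0.38173441 0.07      ] 85.94190676673577 [0.48499041 0.26577662 0.07      ] [0.49430118 0.3878588  0.07      ] 0.12243671553799729 [0.4896458  0.32681771 0.07      ]
[0.44793077 0.32192121 0.086     ] [0.44916296 0.33715367 0.086     ]
```

Request:
{"name": "step_arm", "arguments": {"motion": [[[0.03,-0.06,0.6],-0.01],[[0.03,-0.06,1.3],-0.01],[[0.03,-0.06,1.9],-0.01],[[0.03,-0.06,2.24],-0.01],[[0.03,-0.06,2.24],-0.01],[[0.03,-0.06,2.24],-0.01]]}}

```text
time: 1.95
tool_pos: [0.4491, 0.3302, 0.0673]
tool_rot: [3.141, 0.001, 3.073]
contact_force: [-0.2, -0.5, -0.1]
opening: 0.0919
grip_force: 0.0
```

Request:
{"name": "step_arm", "arguments": {"motion": [[[0,0,0],0],[[0,0,0],0],[[0,0,0],0],[[0,0,0],0],[[0,0,0],0],[[0,0,0],0]], "hand": 255, "squeeze": 45}}

```text
time: 2.7
tool_pos: [0.4491, 0.3292, 0.0661]
tool_rot: [3.142, -0.0, 3.072]
contact_force: [-0.3, 0.4, 0.2]
opening: 0.0363
grip_force: 0.0
```

Request:
{"name": "step_arm", "arguments": {"motion": [[[0,0,0],0],[[0,0,0],0],[[0,0,0],0],[[0,0,0],0],[[0,0,0],0]]}}

```text
time: 3.32
tool_pos: [0.4491, 0.3293, 0.0661]
tool_rot: [3.141, 0.0, 3.072]
contact_force: [-0.1, 0.8, -0.1]
opening: 0.0157
grip_force: 45.0
```

Request:
{"name": "step_arm", "arguments": {"motion": [[[0,0,-0.6],0],[[0,0,-1.4],0],[[-0.15,-0.6,-2.1],-0.01],[[-0.35,-1.4,-2.27],-0.02],[[-0.55,-2.2,-2.27],-0.03],[[-0.8,-3.1,-2.27],-0.042],[[-1.0,-4.0,-2.27],-0.042],[[-1.2,-4.8,-2.27],-0.042],[[-1.38,-5.48,-2.27],-0.042],[[-1.38,-5.48,-2.27],-0.042]]}}

```text
time: 4.58
tool_pos: [0.5088, -0.0072, 0.2018]
tool_rot: [-3.141, -0.001, 3.11]
contact_force: [0.1, 0.9, -2.1]
opening: 0.0157
grip_force: 45.0
```

```bash
python3 - <<'E'
from h import *
s=shot('scene');d=shot('side');o=robot.observe(); print(o['time'],o['tool_pos'],o['tool_rot'],o['contact_force'],o['opening'])
def cr(c,u,v,w=100,h=120): return cv2.resize(c['pixels'][v-h//2:v+h//2,u-w//2:u+w//2,::-1],(400,480),interpolation=cv2.INTER_CUBIC)
cv2.imwrite('pics/m3.png',np.hstack([cr(s,280,245),cr(d,300,220)]))
E
```

```text
4.675 [ 0.50828369 -0.00447205  0.20185908] [ 3.14091259e+00 -1.41023763e-03  3.11257879e+00] [-0.2331993   0.14724656 -2.99294382] 0.01581737130833
```

View pics/m3.png

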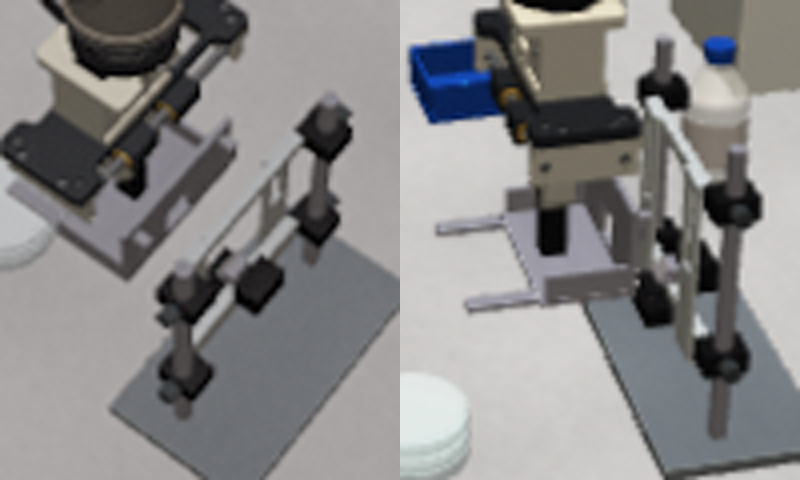

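The held bracket sits level in front of the stand: plate bottom corner at crop (130,270) in scene, and plate parallel to the rail. The claws have only 2.5 mm of side play, so I'll raise the arm over the stand to see it from above with the wrist camera.

Request:
{"name": "step_arm", "arguments": {"motion": [[[0,0,-0.9],0],[[0,0,-1.8],0],[[-0.3,0,-2.6],0],[[-1.0,0,-2.83],0],[[-1.8,0,-2.83],0],[[-2.6,0,-2.83],0],[[-3.08,0,-2.83],0],[[-3.08,0,-2.83],0],[[-3.08,0,-2.83],0],[[-3.08,0,-2.83],0]]}}

```text
time: 5.92
tool_pos: [0.6927, -0.009, 0.3732]
tool_rot: [3.142, 0.001, 3.115]
contact_force: [-0.3, 0.2, -2.9]
opening: 0.0158
grip_force: 45.0
```

```bash
python3 - <<'E'
from h import *
c=shot('wrist','w2.png'); o=robot.observe(); print(o['time'],o['tool_pos'],o['tool_rot'],o['contact_force'],o['opening'])
E
```

```text
5.975 [ 0.69273568 -0.00918546  0.373325  ] [-3.14156050e+00  1.13225485e-03  3.11421230e+00] [-0.0292293   0.4153795  -2.45400118] 0.015779202611292144
```

View pics/w2.png

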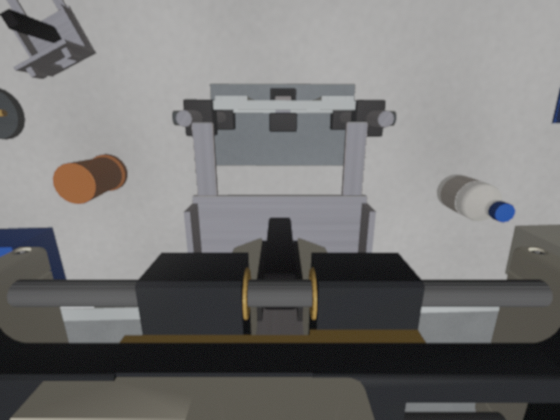

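Top view of the stand: base front edge at v≈84 from u 211 to 355, rail at v≈96–112 from u 214 to 354, tongue at (283,95), posts at (184,118) and (385,118). Extracting subpixel edges.

```bash
python3 - <<'E'
from h import *
c=load('wrist'); g=cv2.GaussianBlur(cv2.cvtColor(c['pixels'],cv2.COLOR_RGB2GRAY),(0,0),.6).astype(float)
def edge(v0,lo,hi,axis='u'):
    L=g[v0,lo:hi] if axis=='u' else g[lo:hi,v0]
    d=np.diff(L); k=np.argmax(abs(d)); w=abs(d[max(0,k-2):k+3]); return round(lo+max(0,k-2)+.5+float((w*np.arange(len(w))).sum()/w.sum()),2), round(d[k],1)
for v in (88,92,130,140,150,160): print('base',v,edge(v,203,222),edge(v,346,364))
for u in (218,230,240,260,300,320,330,345): print('front edge',u,edge(u,78,90,'v'))
for u in (235,265,310,330): print('back',u,edge(u,160,172,'v'))
for u in (225,240,255,300,325,345): print('col',u,g[90:120,u].astype(int).tolist())
for v in (98,100,102,104,106,108,110): print('row',v,g[v,208:222].astype(int).tolist(),g[v,242:250].astype(int).tolist(),g[v,318:326].astype(int).tolist(),g[v,348:360].astype(int).tolist())
E
```

```text
base 88 (np.float64(209.71), np.float64(-18.0)) (np.float64(354.79), np.float64(17.0))
base 92 (np.float64(209.76), np.float64(-17.0)) (np.float64(354.62), np.float64(18.0))
base 130 (np.float64(212.93), np.float64(-28.0)) (346.98, np.float64(16.0))
base 140 (np.float64(212.74), np.float64(-12.0)) (346.88, np.float64(9.0))
base 150 (np.float64(213.5), np.float64(-14.0)) (346.93, np.float64(5.0))
base 160 (np.float64(214.36), np.float64(-15.0)) (np.float64(361.79), np.float64(4.0))
front edge 218 (np.float64(83.12), np.float64(-18.0))
front edge 230 (np.float64(83.33), np.float64(-16.0))
front edge 240 (np.float64(83.34), np.float64(-16.0))
front edge 260 (np.float64(83.3), np.float64(-15.0))
front edge 300 (np.float64(82.85), np.float64(-16.0))
front edge 320 (np.float64(83.38), np.float64(-18.0))
front edge 330 (np.float64(83.42), np.float64(-17.0))
front edge 345 (np.float64(83.32), np.float64(-17.0))
back 235 (np.float64(165.35), np.float64(16.0))
back 265 (np.float64(165.5), np.float64(17.0))
back 310 (np.float64(165.32), np.float64(15.0))
back 330 (np.float64(165.25), np.float64
[... 1730 characters left out ...]
3, 173, 174, 174] [173, 173, 173, 173, 173, 170, 154, 121, 82, 62, 64, 67]
row 106 [65, 64, 61, 64, 89, 130, 161, 173, 175, 175, 175, 175, 175, 175] [174, 174, 174, 174, 174, 174, 174, 174] [172, 173, 173, 173, 173, 173, 174, 173] [173, 173, 173, 173, 173, 169, 152, 115, 75, 61, 64, 67]
row 108 [64, 63, 61, 61, 78, 114, 145, 158, 161, 161, 161, 161, 161, 160] [172, 172, 171, 172, 171, 172, 171, 171] [174, 173, 171, 170, 170, 170, 170, 170] [164, 163, 164, 163, 162, 158, 141, 104, 70, 60, 64, 66]
row 110 [64, 63, 60, 56, 56, 64, 77, 83, 87, 91, 93, 93, 93, 92] [172, 172, 172, 172, 172, 172, 172, 172] [173, 172, 170, 169, 168, 169, 169, 169] [108, 108, 107, 103, 99, 94, 83, 68, 58, 59, 64, 66]
```

```bash
python3 - <<'E'
from h import *
c=load('wrist'); cv2.imwrite('pics/w2c.png',cv2.resize(c['pixels'][75:180,165:405,::-1],(800,350),interpolation=cv2.INTER_CUBIC))
E
```

```text
(no output)
```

View pics/w2c.png

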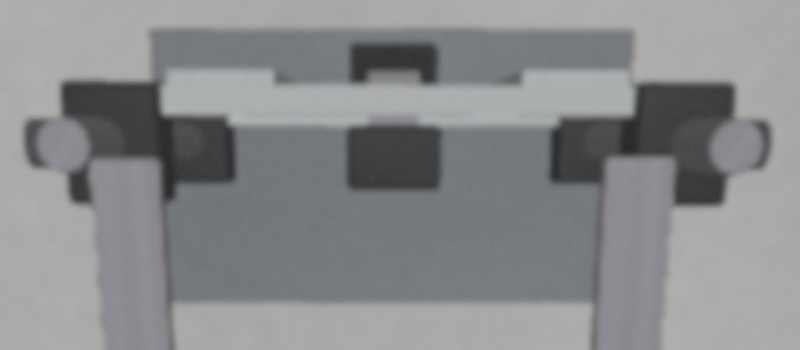

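Crop: upright top faces at crop (165–275, 70–110) and (522–633, 70–110), tongue at (393,77) and the prongs behind. Rail edges are u 213.2 and 354.8 with inner edges 247.2 and 320.9. Converting now.

```bash
python3 - <<'E'
from h import *
c=load('wrist'); o=np.array([.69273,-.00918,.3733])
for z in (.211,.225,.239):
    l=plane(c,213.2,104,z);r=plane(c,354.8,104,z); print(z,'width',np.linalg.norm(l-r).round(4),'mid',((l+r)/2).round(4))
    a=plane(c,230,95.9,z);b=plane(c,340,96.0,z); print('  front',((a+b)/2).round(4),'yaw',np.degrees(np.arctan2(b[0]-a[0],b[1]-a[1])).round(2))
a=plane(c,230,83.3,.012);b=plane(c,340,83.3,.012);print('base front',a,b)
a=plane(c,235,165.4,.012);b=plane(c,330,165.3,.012);print('base back',a,b)
l=plane(c,209.75,90,.012);r=plane(c,354.7,90,.012);print('base mid',(l+r)/2,np.linalg.norm(l-r))
g=cv2.cvtColor(c['pixels'],cv2.COLOR_RGB2GRAY).astype(int)
for v in (130,150,215,230): print(v,g[v,183:222].tolist(),g[v,338:378].tolist())
print(c['xyz'])
E
```

```text
0.211 width 0.1363 mid [ 0.6031 -0.0034  0.211 ]
  front [ 0.5959 -0.0023  0.211 ] yaw 1.66
0.225 width 0.1299 mid [ 0.6036 -0.0036  0.225 ]
  front [ 0.5967 -0.0025  0.225 ] yaw 1.66
0.239 width 0.1236 mid [ 0.604  -0.0038  0.239 ]
  front [ 0.5974 -0.0028  0.239 ] yaw 1.66
base front [ 0.56365324 -0.08437613  0.012     ] [0.56849134 0.08780437 0.012     ]
base back [ 0.69285199 -0.08573386  0.012     ] [0.69713659 0.07490432 0.012     ]
base mid [ 0.57576328 -0.00289271  0.012     ] 0.22836682559715699
130 [168, 156, 122, 78, 58, 60, 59, 66, 90, 119, 136, 141, 141, 141, 142, 142, 141, 141, 140, 140, 140, 142, 142, 143, 142, 141, 139, 138, 135, 124, 92, 61, 45, 48, 72, 92, 103, 104, 103] [104, 105, 103, 102, 102, 101, 97, 96, 113, 131, 139, 140, 140, 141, 142, 141, 140, 141, 139, 139, 140, 140, 143, 143, 142, 140, 138, 134, 123, 92, 67, 60, 59, 60, 59, 59, 59, 59, 58, 59]
150 [171, 169, 169, 169, 168, 168, 168, 168, 168, 167, 159, 148, 141, 140, 142, 142, 142, 141, 140, 139, 139, 139, 139, 142, 143, 143, 142, 141, 138, 135, 125, 107, 104, 114, 119, 118, 118, 118, 117] [122, 122, 123
[... 295 characters left out ...]
141, 141, 140, 141, 141, 141, 141, 140, 141, 141, 141, 141, 141, 141, 141, 141, 140] [140, 141, 141, 140, 141, 140, 140, 141, 141, 140, 140, 141, 141, 140, 141, 141, 141, 140, 140, 140, 140, 135, 120, 93, 76, 73, 74, 73, 72, 74, 84, 109, 133, 141, 140, 141, 145, 156, 168, 172]
230 [168, 164, 155, 145, 140, 141, 140, 132, 111, 87, 76, 74, 75, 74, 74, 80, 97, 124, 137, 142, 141, 143, 142, 142, 142, 142, 141, 142, 141, 142, 142, 141, 141, 141, 142, 142, 142, 142, 142] [138, 138, 139, 138, 139, 138, 138, 138, 138, 138, 138, 139, 138, 138, 138, 138, 138, 138, 137, 137, 130, 113, 87, 71, 71, 70, 70, 69, 75, 94, 122, 137, 140, 141, 142, 149, 162, 170, 173, 173]
[ 0.61281942 -0.00768204  0.51326966]
```

The rail is near nominal height (offset about 0). Stand origin is (0.596, -0.003) with yaw -1.66°. Returning to the pre-insert pose.

Request:
{"name": "step_arm", "arguments": {"motion": [[[0.8,0.02,0],0],[[1.6,0.04,0],0],[[2.4,0.06,0],0],[[2.865,0.06,0.2],0],[[2.865,0.06,1.0],0],[[2.865,0.06,1.8],0],[[2.865,0.06,2.5],0],[[2.865,0.06,2.855],0],[[2.865,0.06,2.855],0],[[2.865,0.06,2.855],0]]}}

```text
time: 7.22
tool_pos: [0.5223, -0.0014, 0.2025]
tool_rot: [-3.141, 0.003, 3.114]
contact_force: [-0.1, -0.2, -2.2]
opening: 0.0159
grip_force: 45.0
```

Request:
{"name": "step_arm", "arguments": {"motion": [[[0,0,0],0],[[0,0,0],0],[[0,0,0],0]]}}

```text
time: 7.6
tool_pos: [0.5219, -0.0013, 0.2012]
tool_rot: [3.142, 0.001, 3.114]
contact_force: [0.8, -0.8, -2.9]
opening: 0.0161
grip_force: 45.0
```

Request:
{"name": "step_arm", "arguments": {"motion": [[[-0.1,0,0],0],[[-0.2,0,0],0],[[-0.27,0,0],0],[[-0.33,0,0],0],[[-0.38,0,0],0],[[-0.42,0,0],0],[[-0.42,0,0],0]]}}

```text
time: 8.48
tool_pos: [0.547, -0.002, 0.2008]
tool_rot: [3.142, -0.0, 3.114]
contact_force: [0.6, 0.1, -3.5]
opening: 0.0158
grip_force: 45.0
```

Claws entered with no contact. Closing up to the uprights.

Request:
{"name": "step_arm", "arguments": {"motion": [[[-0.03,0,0],0],[[-0.06,0,0],0],[[-0.08,0,0],0],[[-0.08,0,0],0]]}}

```text
time: 8.98
tool_pos: [0.5513, -0.002, 0.2007]
tool_rot: [3.141, -0.001, 3.114]
contact_force: [-3.3, -0.9, -1.7]
opening: 0.016
grip_force: 45.0
```

Request:
{"name": "step_arm", "arguments": {"motion": [[[0.01,0,0.06],0],[[0.01,0,0.12],0],[[0.01,0,0.17],0],[[0.01,0,0.17],0]]}}

```text
time: 9.48
tool_pos: [0.5511, -0.0021, 0.1902]
tool_rot: [3.141, -0.0, 3.114]
contact_force: [-1.6, 0.0, -3.8]
opening: 0.0162
grip_force: 45.0
```

Request:
{"name": "step_arm", "arguments": {"motion": [[[0,0,0.04],0],[[0,0,0.08],0],[[0,0,0.12],0],[[0,0,0.12],0]]}}

```text
time: 9.98
tool_pos: [0.5512, -0.0021, 0.1831]
tool_rot: [3.141, -0.0, 3.114]
contact_force: [-0.9, 0.0, -3.6]
opening: 0.0161
grip_force: 45.0
```

Request:
{"name": "step_arm", "arguments": {"motion": [[[0,0,0.03],0],[[0,0,0.06],0],[[0,0,0.08],0],[[0,0,0.08],0]]}}

```text
time: 10.48
tool_pos: [0.5512, -0.0021, 0.1784]
tool_rot: [3.142, -0.0, 3.114]
contact_force: [-1.2, -1.0, -2.2]
opening: 0.016
grip_force: 45.0
```

Request:
{"name": "step_arm", "arguments": {"motion": [[[0,0,0.03],0],[[0,0,0.06],0],[[0,0,0.06],0]]}}

```text
time: 10.85
tool_pos: [0.5511, -0.0021, 0.1752]
tool_rot: [-3.142, 0.0, 3.114]
contact_force: [-3.8, 0.4, 3.1]
opening: 0.0156
grip_force: 45.0
```

Request:
{"name": "step_arm", "arguments": {"motion": [[[0,0,0.03],0],[[0,0,0.06],0],[[0,0,0.06],0]]}}

```text
time: 11.22
tool_pos: [0.5511, -0.0021, 0.1716]
tool_rot: [-3.142, 0.0, 3.114]
contact_force: [-4.8, -1.2, 2.6]
opening: 0.0156
grip_force: 45.0
```

Request:
{"name": "step_arm", "arguments": {"motion": [[[0,0,0.03],0],[[0,0,0.06],0],[[0,0,0.06],0]]}}

```text
time: 11.6
tool_pos: [0.5505, -0.0019, 0.1671]
tool_rot: [3.141, -0.002, 3.114]
contact_force: [-3.5, 0.2, -1.1]
opening: 0.0154
grip_force: 45.0
```

Request:
{"name": "step_arm", "arguments": {"motion": [[[0,0,0.03],0],[[0,0,0.06],0],[[0,0,0.06],0]]}}

```text
time: 11.98
tool_pos: [0.551, -0.0021, 0.1638]
tool_rot: [3.141, -0.001, 3.114]
contact_force: [-4.5, 0.1, -2.2]
opening: 0.0158
grip_force: 45.0
```

Request:
{"name": "step_arm", "arguments": {"motion": [[[0,0,0.03],0],[[0,0,0.05],0],[[0,0,0.05],0]]}}

```text
time: 12.35
tool_pos: [0.551, -0.002, 0.1616]
tool_rot: [3.141, -0.0, 3.114]
contact_force: [-6.8, -1.0, 2.8]
opening: 0.0157
grip_force: 45.0
```

Request:
{"name": "step_arm", "arguments": {"motion": [[[0,0,0.02],0],[[0,0,0.04],0],[[0,0,0.04],0]]}}

```text
time: 12.72
tool_pos: [0.5511, -0.0021, 0.1595]
tool_rot: [-3.142, 0.0, 3.114]
contact_force: [-6.9, 0.7, 3.9]
opening: 0.0156
grip_force: 45.0
```

Request:
{"name": "step_arm", "arguments": {"motion": [[[0,0,0.02],0],[[0,0,0.03],0],[[0,0,0.03],0]]}}

```text
time: 13.1
tool_pos: [0.5513, -0.002, 0.1579]
tool_rot: [3.141, 0.001, 3.113]
contact_force: [-6.9, 0.7, 5.5]
opening: 0.0156
grip_force: 45.0
```

Request:
{"name": "step_arm", "arguments": {"motion": [[[0,0,0.02],0],[[0,0,0.03],0],[[0,0,0.03],0]]}}

```text
time: 13.48
tool_pos: [0.5513, -0.002, 0.1567]
tool_rot: [3.141, 0.001, 3.114]
contact_force: [-8.9, 1.4, 10.6]
opening: 0.0159
grip_force: 45.0
```

Request:
{"name": "step_arm", "arguments": {"motion": [[[0,0,0.01],0],[[0,0,0.02],0],[[0,0,0.02],0]]}}

```text
time: 13.85
tool_pos: [0.5512, -0.002, 0.1565]
tool_rot: [-3.142, 0.002, 3.114]
contact_force: [-11.9, 1.4, 16.3]
opening: 0.0156
grip_force: 45.0
```

The bracket has reached the hard stop (net push about 19 N). Easing up gently to test whether the catch holds.

Request:
{"name": "step_arm", "arguments": {"motion": [[[0.02,0,-0.03],0],[[0.03,0,-0.06],0],[[0.03,0,-0.06],0]]}}

```text
time: 14.22
tool_pos: [0.5508, -0.0021, 0.1585]
tool_rot: [-3.142, 0.004, 3.114]
contact_force: [-1.9, 0.9, 5.2]
opening: 0.0157
grip_force: 45.0
```

Request:
{"name": "step_arm", "arguments": {"motion": [[[0,0,-0.02],0],[[0,0,-0.04],0],[[0,0,-0.04],0]]}}

```text
time: 14.6
tool_pos: [0.5507, -0.0021, 0.1588]
tool_rot: [3.141, 0.002, 3.114]
contact_force: [7.3, 1.0, -9.1]
opening: 0.0156
grip_force: 45.0
```

It resists lifting 2.3 mm above the stop, which matches the locked height, so the catch has snapped. Relaxing and releasing.

Request:
{"name": "step_arm", "arguments": {"motion": [[[0,0,0.015],0],[[0,0,0.025],0],[[0,0,0.025],0]]}}

```text
time: 14.98
tool_pos: [0.5505, -0.0021, 0.1586]
tool_rot: [-3.142, 0.003, 3.114]
contact_force: [6.9, 0.8, -3.8]
opening: 0.016
grip_force: 45.0
```

Request:
{"name": "step_arm", "arguments": {"motion": [[[0,0,0],0],[[0,0,0],0],[[0,0,0],0],[[0,0,0],0],[[0,0,0],0],[[0,0,0],0]], "hand": 100}}

```text
time: 15.72
tool_pos: [0.5494, -0.002, 0.1585]
tool_rot: [3.142, 0.0, 3.114]
contact_force: [-0.3, 0.6, 0.5]
opening: 0.0559
grip_force: 0.0
```

Request:
{"name": "step_arm", "arguments": {"motion": [[[0,0,-0.4],0],[[0,0,-1.0],0],[[0.3,0,-1.8],0],[[1.0,0,-2.4],0],[[1.8,0,-2.4],0],[[1.8,0,-2.4],0],[[1.8,0,-2.4],0]]}}

```text
time: 16.6
tool_pos: [0.4419, 0.0009, 0.3028]
tool_rot: [-3.142, 0.001, 3.114]
contact_force: [0.7, -0.6, 0.0]
opening: 0.056
grip_force: 0.0
```

```bash
python3 - <<'E'
from h import *
s=shot('scene');d=shot('side');o=robot.observe(); print(o['time'],o['tool_pos'],o['contact_force'])
def cr(c,u,v,w=100,h=120): return cv2.resize(c['pixels'][v-h//2:v+h//2,u-w//2:u+w//2,::-1],(400,480),interpolation=cv2.INTER_CUBIC)
cv2.imwrite('pics/m4.png',np.hstack([cr(s,285,250),cr(d,315,220)]))
E
```

```text
16.7 [0.44230032 0.00083667 0.30232814] [ 0.84748651 -0.39235107  0.16624865]
```

View pics/m4.png

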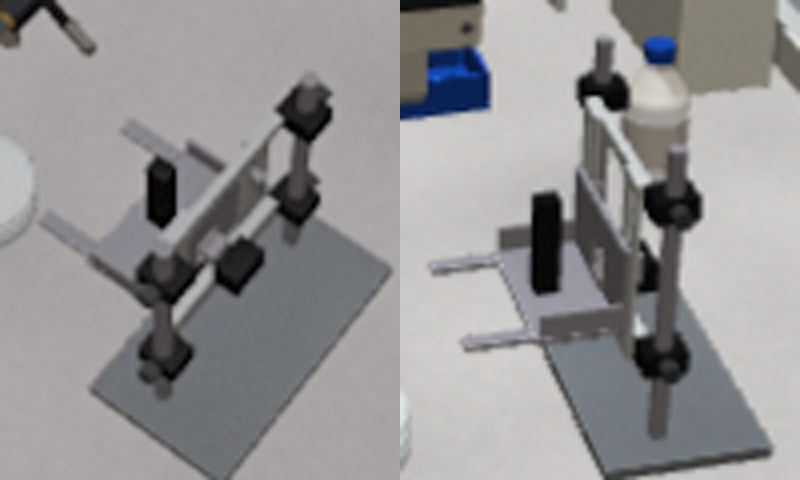

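The bracket hangs level and flush on the uprights (side crop (600,260)), with the tongue visible in its window. The arm is clear, so I'm handing in.

```bash
python3 -c "
from cell import robot
print(robot.hand_in())"
```

```text
the job is handed in; nothing more can be done
None
```

The wide bracket hangs locked on the stand (the catch held when I tried to lift it), the gripper is open and clear, and the job was handed in at about 17 s; the verdict was not shown.

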